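# Roll the cap strips home on a 96-well plate

### The job

The twelve cap strips on the 96-well plate are only set in place and still stand proud. Take the hand roller out of its stand and roll it along the plate with steady, moderate downward pressure until every strip is fully home, never bearing down so hard that the tubes could crack; then set the roller gently back upright in its stand. Leave everything else on the bench where it is.

Things in the scene. Friction and masses are not known exactly. Their poses are not given: they have to be found in the camera images.
- block: fixed aluminium cold block, 108 mm (its x) by 150 mm (its y), 30 mm tall, on the bench. Origin under its centre. On it, centred, a grey-white 96-well plate, 85.5 by 127.8 mm, longer along the block's y. Twelve pale cap strips lie across the plate side by side as one flat sheet, each 76 mm long along x, 8.6 mm wide, at y = -49.5, -40.5, ... +49.5 mm (9 mm apart)
- sheet (a point): point fixed to the block, 56 mm above its origin: where the tops of fully proud strips would be (52 mm: home) if the plate stood true. It does not: the plate stands up to 5 mm higher or lower than this and up to 0.035 rad out of level along y (one end higher). That is not measured, it must be felt. The plate itself does not give way
- strip1 (a joint): how far cap strip 1 (y = -49.5 mm in the block's frame) is pressed down, m: 0 to 0.0008 = standing proud, 0.004 = fully home. Pressed anywhere, a strip stays level, slides straight down under about 4 N, stays put, stops hard when home. The roller bears on two or three at once: rolling takes 11 to 15 N downward; over 25 N of contact force cracks tubes, and as the strips' edges push sideways too, 17 N downward can reach it
- strip2 (a joint): the same for cap strip 2 (y = -40.5 mm in the block's frame)
- strip3 (a joint): the same for cap strip 3 (y = -31.5 mm in the block's frame)
- strip4 (a joint): the same for cap strip 4 (y = -22.5 mm in the block's frame)
- strip5 (a joint): the same for cap strip 5 (y = -13.5 mm in the block's frame)
- strip6 (a joint): the same for cap strip 6 (y = -4.5 mm in the block's frame)
- strip7 (a joint): the same for cap strip 7 (y = +4.5 mm in the block's frame)
- strip8 (a joint): the same for cap strip 8 (y = +13.5 mm in the block's frame)
- strip9 (a joint): the same for cap strip 9 (y = +22.5 mm in the block's frame)
- strip10 (a joint): the same for cap strip 10 (y = +31.5 mm in the block's frame)
- strip11 (a joint): the same for cap strip 11 (y = +40.5 mm in the block's frame)
- strip12 (a joint): the same for cap strip 12 (y = +49.5 mm in the block's frame)
- roller: loose hand roller, 0.3 to 0.45 kg, 108 mm tall. Origin on the lowest line of its drum, at the middle; z up along the handle; it rolls along its y. Steel yoke 98 mm along x, 34 mm along y: two arms ending in flat feet at z = 8 mm, bridge with its top at z = 54 mm. Upright flat-sided wooden handle on the bridge, 32 mm along x, 24 mm along y, z = 54 to 108 mm
- drum (a joint): turning angle of the roller's drum about its axle, rad (starts anywhere). The drum is rubber-covered, black, 40 mm in diameter, 76 mm long, turns freely; its axle lies along the roller's x, 20 mm above the roller's origin. Rolling into proud strips pushes the roller back with several newtons as well as up: hold it firmly
- stand: fixed aluminium stand, 118 mm (its x) by 74 mm (its y). Origin under its centre, on the bench. Two cheeks 20 mm tall, 41 to 53 mm either side along x, carry the yoke's feet; the drum hangs free between. End stops on the cheeks, 12 mm higher, 44 mm apart along y. Parked, the roller's origin is 12 mm over the stand's, x along x (either way), with 3 mm play each way in x, 5 mm in y
- flask: stoppered conical flask of amber glass, 150 mm tall, foot 84 mm across, loose; origin under its centre; stays where it is
- tip_box: closed box of pipette tips, 125 x 86 x 66 mm, grey with a clear lid, loose; origin under its centre; stays where it is
- dishes: two small clear culture dishes stacked, 60 mm across, 31 mm tall, loose, between the plate and the stand; origin under the centre; stays where it is
- reagent: amber reagent bottle, 56 mm across, 115 mm tall, loose; origin under its centre; stays where it is
- pipette: white micropipette lying on the bench, about 263 mm long and 44 mm wide at its finger rest, 27 mm high, loose; origin under its middle, tip towards its +x; stays where it is
- tube_rack: pale yellow rack with glass test tubes, 62 x 208 mm, 133 mm tall with its tubes, loose; origin under its centre; stays where it is
- timer: flat white bench timer, 62 x 72 x 18 mm, loose; origin under its centre; stays where it is
There are look-alikes about, which are no part of the job. What is shaped like the stand but green or red is not meant.

How it is judged:
By the outcome, as a careful person would: the job done as asked, in the order asked, and still so for the second after the job is handed in, with the robot touching nothing.
It also fails if it takes over 64 s, if anything falls off the work surface, if the arm or the gripper's body presses on something with over 40 N, if the wrist force passes 120 N, or if a joint passes its speed limit or range.

### The arm

A 6-joint arm with a two-finger parallel gripper is mounted at the origin on the work surface. World frame = base frame: x ahead of the robot, y to its left, z up, the work surface at z = 0. Lengths are in mm, angles in rad, forces in N, time in s.
With the tool pointing down it reaches from about 250 to 850 mm from the base axis. Payload 12.5 kg.
Tool frame: the origin (TCP) lies on the centre line of the jaws, within the pads' length; the fingertips stand 14 mm ahead of it and the grasp point (between the pads) lies 5 mm behind it; z points along the fingers, y is the direction in which the jaws open and shut (so a half turn about z gives the same grasp; the last joint's range is limited). The gripper opens to 93 mm and grips with 3 to 60 N. Pads are 15 mm wide; open, the fingers measure 128 mm over their backs; the gripper's body (75 mm by 188 mm) begins 65 mm behind the grasp point.
Start: joints at [-0.085, 0.351, 1.652, -0, 1.139, -0.085], TCP at [549.986, 0.027, 232.633] pointing down, gripper open.
Joint ranges: [-2.75, 2.75], [-0.79, 2.1], [0.01, 2.65], [-1.57, 4.71], [0.07, 3.14], [-2.87, 2.87]. Speed limits (rad/s): [2.22, 2.22, 2.79, 3.14, 3.14, 3.14].

### API

Orientations are given as a 3x3 rotation matrix whose columns are the frame's x, y, z axes.
In Python, from bench import arm, cams, job gives the robot as it stands. The module is installed in compiled form; this text tells all that it offers.
- The arm moves only by the shell command python3 -m jog 'ROWS' [FORCE]. ROWS is JSON, a list of rows, each an object of numbers: "gripper": the opening, from 0 (shut) to 1 (fully open); "x", "y", "z": the shift along the tool's x, y, z in units of 50 mm (1.0 is 50 mm); "ax", "ay", "az": the turn, a rotation vector about the tool's x, y, z in units of 8 degrees (1.0 is 8 degrees). In form: [{"gripper": .., "x": .., "y": .., "z": .., "ax": .., "ay": .., "az": ..}, ...]. A call has 1 to 12 rows; each row is the pose to reach, as a shift and turn from the pose commanded when the call began, along the tool's axes at that moment; what a row does not reach only later rows make up. A row lasts 1/8 s, in which the tool goes at most 62.5 mm and 10.7 degrees, less where a joint would pass 70% of its speed; a pose out of reach is approached as far as the arm can. A call with a gripper value outside its range is refused whole. The fingers move at their own pace and stop on an object; FORCE is the grip in N (left out, the last holds). Time passes only in rows, so rows that repeat a pose let the fingers close. It gives the time, the measured TCP pose, the force and the opening at its end, in the units of the state.
- arm.observe(): the state, without advancing time (a new reading comes with each control period).
- cams.grab_frame(name): name is "scene" or "side" or "wrist"; returns a dict with "color" (420x560x3 uint8, red, green, blue), "vfov" (degrees; the focal length in pixels is half the picture's height over the tangent of half this angle, whatever the lens; pixels are square), "cx", "cy" (the principal point, pixels), "extrinsics" (4x4, takes a point from world to camera coordinates). Camera axes: x right, y down, z forward; pixel columns grow to the right and rows downward; lengths in mm; the calibration is good to about 2 mm. A picture is of the moment at which its call begins. There is no depth.
- job.sign_off(): hands the job in, once; it reports no verdict.
Trained networks look in a picture, given as the dict that the camera call returned (one of the last four; its "shot" number tells which), for a name from the list of things; names that differ only in an ending like _2 or _b are one class to them, and where a whole thing is asked for, a point or a joint stands for the part that bears it (a point fixed in the world has none). Each returns a list of dicts, best first, with "confidence" (0 to 1); they miss things now and then, are a little off and sometimes report something else, mostly with a low value. They report only what shows in the picture. A call takes as long as a camera call. They do not tell look-alikes from the thing itself.
- cams.trace(picture, query): "mask" (420x560 bool, what is visible of it) and "rect" ([left, top, right, bottom] in pixels, round what is visible of it).
The state is a dict: "time": time; "joints": joint angles; "joint_velocities": joint speeds; "tau": joint torques, N m; "eef_pos": TCP position; "orientation": TCP orientation; "ft_force": force on the tool from outside, world axes, zero at the start; "wrist_torque": the same for the moment, N m; "width": finger opening in mm.
Only numpy, scipy, OpenCV 4.12 (cv2) and the standard library are available. Lean on these libraries where they do the work, as an engineer would, in place of code of your own. Each camera call takes 0.05 s, during which the arm holds its last target.

## Working session

There is one attempt and no reset: what is moved stays moved. The work goes in short steps, Python scripts to look and compute and a shell command to move; the robot and the scene stay as the last step left them, time stands still between calls to the robot, and variables do not carry over. Pictures are saved under pics/ and viewed, and the job is handed in when it is done.

```bash
mkdir -p pics; python3 - <<'E'
from bench import arm,cams
import cv2,numpy as np
print(arm.observe())
for n in ["scene","side","wrist"]:
    f=cams.grab_frame(n); cv2.imwrite(f"pics/{n}0.png",f["color"][:,:,::-1]); print(n,f["vfov"],f["cx"],f["cy"],f["extrinsics"].round(4).tolist())
    for q in ["roller","block","stand"]:
        for d in cams.trace(f,q)[:3]: print(q,d["confidence"],d["rect"])
E
```

```text
{'time': 0.0, 'joints': array([-8.46057494e-02,  3.51223712e-01,  1.65244005e+00,  1.55387157e-05,
        1.13911995e+00, -8.46268637e-02]), 'joint_velocities': array([-1.40959855e-03,  8.66407338e-05,  7.72743884e-04, -3.18776304e-04,
        1.60960652e-03, -3.95775165e-04]), 'tau': array([ 1.41757551e-03, -4.97321892e+01, -2.85254824e+01,  6.99741254e-02,
        2.57699919e-02, -1.73020858e-04]), 'eef_pos': array([5.49658569e+02, 5.51024096e-02, 2.32102222e+02]), 'orientation': array([[-1.45365345e-05,  9.99999297e-01, -1.18560257e-03],
       [ 9.99999993e-01,  1.46725485e-05,  1.14712768e-04],
       [ 1.14730083e-04, -1.18560090e-03, -9.99999291e-01]]), 'ft_force': array([ 0.41704587,  0.02656428, -0.66687208]), 'wrist_torque': array([0.03063119, 0.00634179, 0.02509184]), 'width': 92.88810936863075}
scene 44.50842380995507 273.336975492632 212.14079256226324 [[0.5883, 0.8086, 0.0092, -292.1357], [0.6711, -0.4819, -0.5634, -305.6699], [-0.4511, 0.3376, -0.8262, 1916.0348], [0.0, 0.0, 0.0, 1.0]]
roller 0.86 [196.8, 227.8, 220.1, 264.6]
block 0.97 [302.1, 170.9, 347.4, 215.3]
st
[... 248 characters left out ...]
.3554], [0.544, 0.5161, -0.6616, 1080.5954], [0.0, 0.0, 0.0, 1.0]]
roller 0.63 [318.6, 225.8, 353.0, 271.0]
roller 0.62 [226.9, 172.3, 238.8, 179.0]
roller 0.17 [220.0, 167.0, 239.5, 174.6]
block 0.98 [203.0, 156.6, 261.1, 204.5]
stand 0.63 [298.1, 329.9, 360.2, 378.8]
stand 0.57 [254.2, 275.2, 308.7, 324.3]
stand 0.55 [311.9, 246.7, 361.2, 278.8]
wrist 60.23661539778792 281.57763927975566 212.15123804111306 [[1.0, -0.0003, 0.0006, -549.4397], [-0.0005, -0.9589, 0.2839, -32.714], [0.0005, -0.2839, -0.9589, 392.5303], [0.0, 0.0, 0.0, 1.0]]
roller 0.63 [169.9, 372.5, 264.8, 420.0]
block 0.64 [173.9, 0.0, 301.0, 68.0]
stand 0.67 [188.5, 12.6, 281.0, 25.6]
stand 0.58 [177.8, 370.3, 272.5, 408.9]
```

View pics/scene0.png

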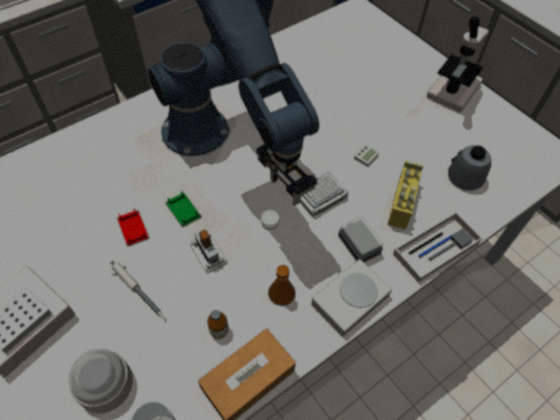

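View pics/side0.png

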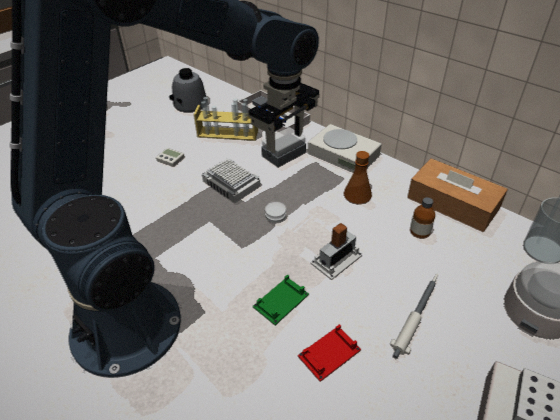

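View pics/wrist0.png

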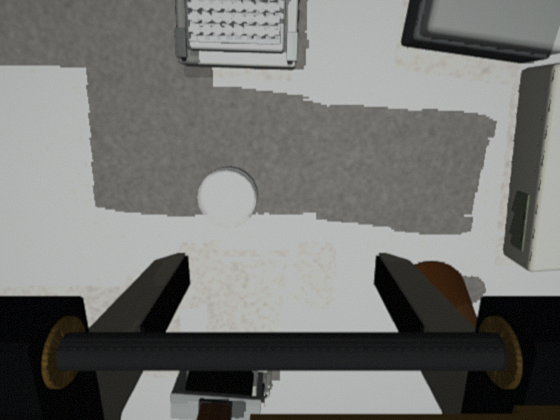

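```bash
cat > h.py <<'E'
import numpy as np,cv2
from bench import arm,cams
def ray(f,u,v):
    H=f["color"].shape[0]; fl=H/2/np.tan(np.radians(f["vfov"]/2))
    E=np.array(f["extrinsics"]);R=E[:3,:3];t=E[:3,3]
    C=-R.T@t; d=R.T@np.array([(u-f["cx"])/fl,(v-f["cy"])/fl,1.0]); return C,d
def onz(f,u,v,z):
    C,d=ray(f,u,v); return C+d*(z-C[2])/d[2]
def proj(f,P):
    H=f["color"].shape[0]; fl=H/2/np.tan(np.radians(f["vfov"]/2))
    E=np.array(f["extrinsics"]);p=E[:3,:3]@np.array(P,float)+E[:3,3]
    return np.array([f["cx"]+fl*p[0]/p[2],f["cy"]+fl*p[1]/p[2]])
def st():
    s=arm.observe(); print("t",round(s["time"],2),"p",s["eef_pos"].round(2),"F",s["ft_force"].round(2),"T",s["wrist_torque"].round(2),"w",round(s["width"],2)); return s
import pickle
def shot(name,fn):
    f=cams.grab_frame(name); cv2.imwrite(f"pics/{fn}.png",f["color"][:,:,::-1]); pickle.dump({k:f[k] for k in("color","vfov","cx","cy","extrinsics")},open(f"pics/{fn}.pkl","wb")); return f
E
python3 -m jog '[{"gripper":1,"x":1.25,"y":-0.3},{"gripper":1,"x":2.5,"y":-0.6},{"gripper":1,"x":3.6,"y":-0.8},{"gripper":1,"x":3.6,"y":-0.8},{"gripper":1,"x":3.6,"y":-0.8}]'
python3 - <<'E'
from h import *
st(); f=shot("wrist","w1")
for d in cams.trace(f,"block")[:1]:print(d["confidence"],d["rect"])
E
```

```text
t 0.6 p [5.4998e+02 2.0000e-02 2.3263e+02] F [ 0.17  0.3  -0.12] T [-0.03  0.02  0.03] w 92.83
0.88 [170.9, 0.0, 301.6, 71.1]schema error: expected keys gripper, x, y, z, ax, ay, az
```

View pics/w1.png

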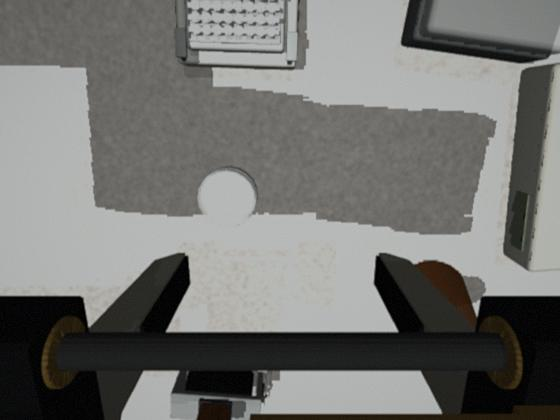

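```bash

python3 -m jog '[{"gripper":1,"x":1.25,"y":-0.3,"z":0,"ax":0,"ay":0,"az":0},{"gripper":1,"x":2.5,"y":-0.6,"z":0,"ax":0,"ay":0,"az":0},{"gripper":1,"x":3.6,"y":-0.8,"z":0,"ax":0,"ay":0,"az":0},{"gripper":1,"x":3.6,"y":-0.8,"z":0,"ax":0,"ay":0,"az":0},{"gripper":1,"x":3.6,"y":-0.8,"z":0,"ax":0,"ay":0,"az":0}]'
python3 - <<'E'
from h import *
st(); f=shot("wrist","w1")
for d in cams.trace(f,"block")[:1]:print(d["confidence"],d["rect"])
E
```

```text
time: 1.32
eef_pos: [510.0, 179.8, 232.6]
orientation: [[-0.001, 1.0, -0.0], [1.0, 0.001, -0.0], [-0.0, -0.0, -1.0]]
ft_force: [0.4, -0.4, -0.2]
width: 92.7
t 1.32 p [510.03 179.78 232.59] F [ 0.38 -0.38 -0.19] T [0.04 0.09 0.04] w 92.7
0.62 [226.8, 95.6, 344.1, 249.9]
```

View pics/w1.png

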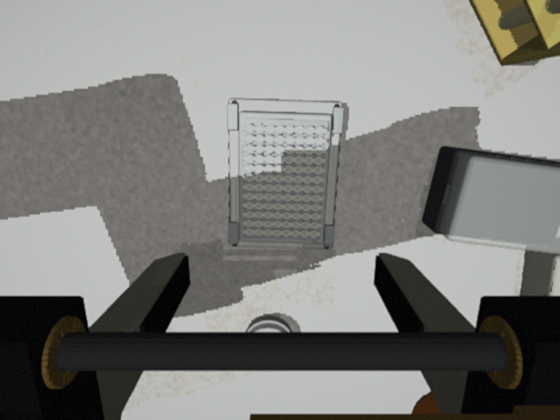

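```bash
python3 - <<'E'
import cv2
i=cv2.imread("pics/w1.png")[85:260,205:365]
cv2.imwrite("pics/w1z.png",cv2.resize(i,None,fx=3.4,fy=3.4,interpolation=cv2.INTER_CUBIC))
E
python3 -m jog '[{"gripper":1,"x":-1.25,"y":0,"z":0,"ax":0,"ay":0,"az":0},{"gripper":1,"x":-2.5,"y":0,"z":0,"ax":0,"ay":0,"az":0},{"gripper":1,"x":-3.75,"y":-0.1,"z":0,"ax":0,"ay":0,"az":0},{"gripper":1,"x":-5,"y":-0.3,"z":0,"ax":0,"ay":0,"az":0},{"gripper":1,"x":-6.25,"y":-0.4,"z":0,"ax":0,"ay":0,"az":0},{"gripper":1,"x":-7.5,"y":-0.5,"z":0,"ax":0,"ay":0,"az":0},{"gripper":1,"x":-7.5,"y":-0.5,"z":0,"ax":0,"ay":0,"az":0},{"gripper":1,"x":-7.5,"y":-0.5,"z":0,"ax":0,"ay":0,"az":0},{"gripper":1,"x":-7.5,"y":-0.5,"z":0,"ax":0,"ay":0,"az":0}]'
python3 - <<'E'
from h import *
st(); f=shot("wrist","w2")
for q in ["roller","stand"]:
  for d in cams.trace(f,q)[:2]:print(q,d["confidence"],d["rect"])
E
```

```text
time: 2.55
eef_pos: [485.0, -194.1, 232.7]
orientation: [[-0.001, 1.0, -0.0], [1.0, 0.001, 0.0], [0.0, -0.0, -1.0]]
ft_force: [0.4, -0.3, -0.7]
width: 92.8
t 2.55 p [ 485.01 -194.14  232.67] F [ 0.38 -0.3  -0.73] T [0.02 0.02 0.03] w 92.84
roller 0.58 [220.3, 208.5, 325.2, 281.9]
stand 0.93 [221.7, 185.7, 333.1, 229.9]
stand 0.63 [26.7, 168.9, 155.8, 238.8]
```

View pics/w1z.png

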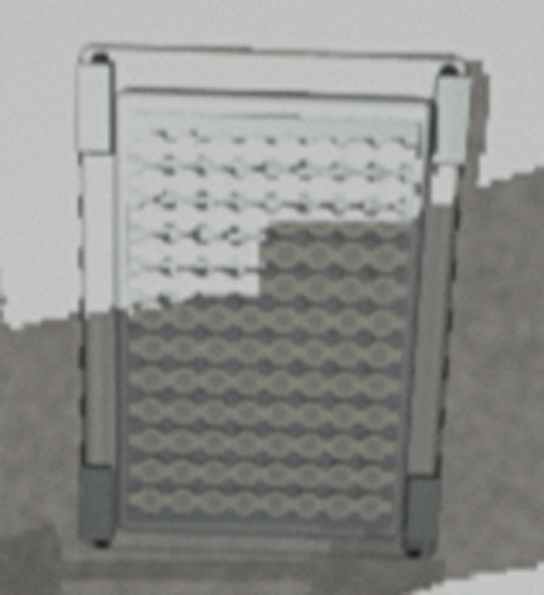

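View pics/w2.png

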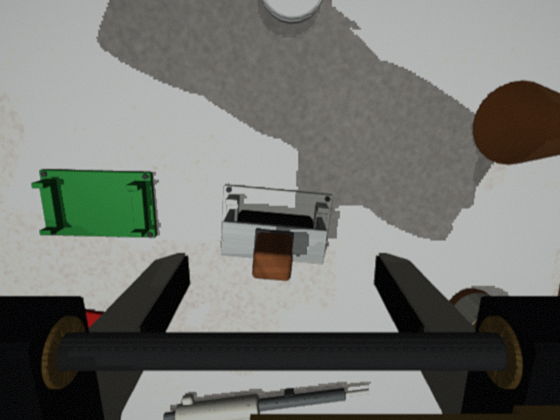

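```bash
cat > fit.py <<'E'
from h import *
L=lambda n:pickle.load(open(f"pics/{n}.pkl","rb"))
f=L("w1")
c=np.array([(78,48),(468,58),(437,557),(80,547)])/3.4+np.array([205,85])
for z in (0,30):
    P=np.array([onz(f,u,v,z)[:2] for u,v in c]); 
    print(z,P.round(1).tolist(),[np.linalg.norm(P[i]-P[(i+1)%4]).round(1) for i in range(4)],P.mean(0))
    for i in range(4): d=P[(i+1)%4]-P[i]; print(np.degrees(np.arctan2(d[1],d[0])).round(2))
E
python3 fit.py
python3 - <<'E'
import cv2
i=cv2.imread("pics/w2.png")[175:290,205:350]
cv2.imwrite("pics/w2z.png",cv2.resize(i,None,fx=5,fy=5,interpolation=cv2.INTER_CUBIC))
E
```

```text
0 [[455.0, 265.3], [571.9, 262.4], [569.2, 101.4], [448.9, 105.0]] [np.float64(116.9), np.float64(161.0), np.float64(120.3), np.float64(160.3)] [511.22814221 183.52378148]
-1.39
-90.96
178.27
87.84
30 [[459.2, 264.8], [567.0, 262.2], [564.5, 113.7], [453.6, 117.0]] [np.float64(107.9), np.float64(148.5), np.float64(110.9), np.float64(147.9)] [511.07597001 189.44173141]
-1.39
-90.96
178.27
87.84
```

View pics/w2z.png

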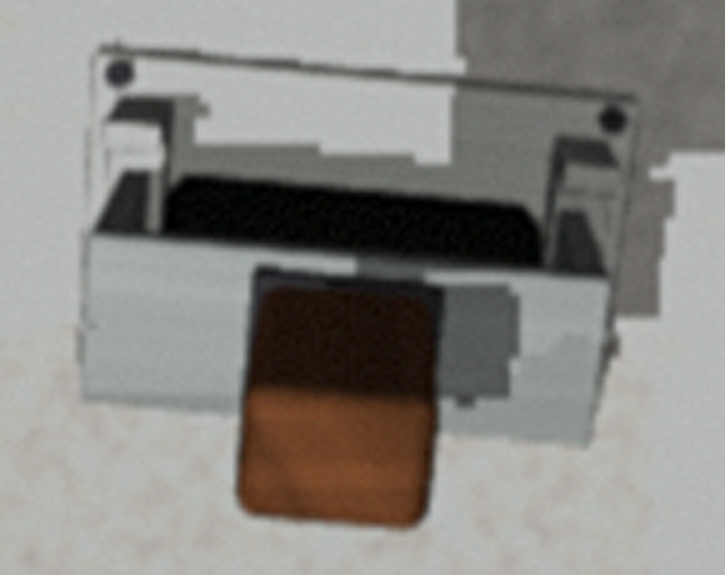

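```bash
cat > fit2.py <<'E'
from h import *
f=pickle.load(open("pics/w2.pkl","rb"))
for nm,z,c in (("handle",120,[(246,390),(437,398),(428,527),(238,517)]),("bridge",66,[(90,233),(608,275),(588,443),(83,400)]),("standedge",5,[(97,48),(638,98)]),("feet/cheek stops",32,[(105,105),(165,108)])):
    P=np.array([onz(f,u/5+205,v/5+175,z)[:2] for u,v in c]); n=len(P)
    print(nm,P.round(1).tolist(),P.mean(0).round(1))
    for i in range(n): d=P[(i+1)%n]-P[i]; print(np.linalg.norm(d).round(1),np.degrees(np.arctan2(d[1],d[0])).round(2))
E
python3 fit2.py
```

```text
handle [[462.7, -226.9], [493.1, -228.2], [491.8, -250.9], [461.0, -249.1]] [ 477.1 -238.8]
30.3 -2.58
22.7 -93.18
30.9 176.68
22.3 85.46
bridge [[430.1, -218.2], [526.6, -226.5], [524.0, -260.7], [427.2, -251.8]] [ 477.  -239.3]
96.9 -4.87
34.3 -94.39
97.2 174.73
33.7 85.12
standedge [[423.1, -196.3], [539.8, -207.3]] [ 481.4 -201.8]
117.1 -5.39
117.1 174.61
feet/cheek stops [[428.6, -202.2], [440.6, -202.8]] [ 434.6 -202.5]
12.1 -2.93
12.1 177.07
```

```bash

python3 -m jog '[{"gripper":1,"x":-0.1,"y":0,"z":0,"ax":0,"ay":0,"az":1.3},{"gripper":1,"x":-0.2,"y":-0.05,"z":0,"ax":0,"ay":0,"az":2.6},{"gripper":1,"x":-0.3,"y":-0.1,"z":0,"ax":0,"ay":0,"az":3.9},{"gripper":1,"x":-0.4,"y":-0.16,"z":0,"ax":0,"ay":0,"az":5.2},{"gripper":1,"x":-0.5,"y":-0.16,"z":0,"ax":0,"ay":0,"az":6.5},{"gripper":1,"x":-0.6,"y":-0.16,"z":0,"ax":0,"ay":0,"az":7.8},{"gripper":1,"x":-0.7,"y":-0.16,"z":0,"ax":0,"ay":0,"az":9.1},{"gripper":1,"x":-0.8,"y":-0.16,"z":0,"ax":0,"ay":0,"az":10.4},{"gripper":1,"x":-0.88,"y":-0.16,"z":0,"ax":0,"ay":0,"az":11.7},{"gripper":1,"x":-0.88,"y":-0.16,"z":0,"ax":0,"ay":0,"az":11.85},{"gripper":1,"x":-0.88,"y":-0.16,"z":0,"ax":0,"ay":0,"az":11.85}]'
python3 - <<'E'
from h import *
s=st(); print(s["orientation"].round(4).tolist(),s["joints"].round(2)); f=shot("wrist","w3"); shot("side","s3")
E
```

```text
time: 4.08
eef_pos: [477.1, -238.5, 232.6]
orientation: [[0.997, -0.08, -0.0], [-0.08, -0.997, 0.0], [-0.0, -0.0, -1.0]]
ft_force: [-0.0, 0.4, 0.0]
width: 92.8
t 4.08 p [ 477.08 -238.54  232.64] F [-0.05  0.37  0.03] T [0.08 0.08 0.05] w 92.85
[[0.9968, -0.0798, -0.0], [-0.0798, -0.9968, 0.0001], [-0.0, -0.0001, -1.0]] [-0.55  0.32  1.69  0.    1.13  1.1 ]
```

View pics/w3.png

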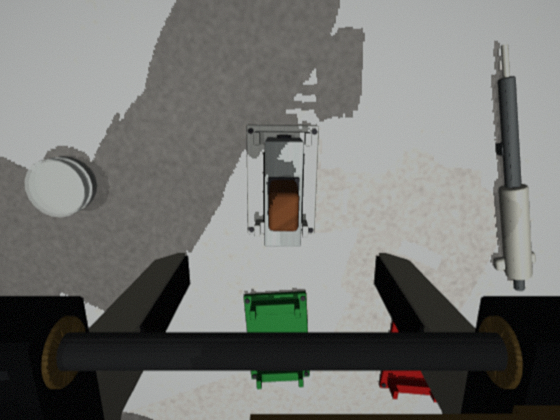

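```bash

python3 -m jog '[{"gripper":1,"x":0,"y":0,"z":0.8,"ax":0,"ay":0,"az":0},{"gripper":1,"x":0,"y":0,"z":1.7,"ax":0,"ay":0,"az":0},{"gripper":1,"x":0,"y":0,"z":2.4,"ax":0,"ay":0,"az":0},{"gripper":1,"x":0,"y":0,"z":2.8,"ax":0,"ay":0,"az":0},{"gripper":1,"x":0,"y":0,"z":2.91,"ax":0,"ay":0,"az":0},{"gripper":1,"x":0,"y":0,"z":2.91,"ax":0,"ay":0,"az":0}]'
python3 - <<'E'
from h import *
f=pickle.load(open("pics/w3.pkl","rb"))
i=f["color"][110:255,220:345,::-1]
cv2.imwrite("pics/w3z.png",cv2.resize(i,None,fx=4.1,fy=4.1,interpolation=cv2.INTER_CUBIC))
st(); shot("side","s4")
i=cv2.imread("pics/s4.png")[150:330,230:430]
cv2.imwrite("pics/s4z.png",cv2.resize(i,None,fx=3,fy=3,interpolation=cv2.INTER_CUBIC))
E
```

```text
time: 4.92
eef_pos: [477.2, -239.0, 87.5]
orientation: [[0.997, -0.083, 0.0], [-0.083, -0.997, -0.0], [0.0, 0.0, -1.0]]
ft_force: [0.3, -0.6, 1.2]
width: 93.1
t 4.92 p [ 477.19 -239.     87.5 ] F [ 0.32 -0.55  1.21] T [0.01 0.08 0.01] w 93.11
```

View pics/w3z.png

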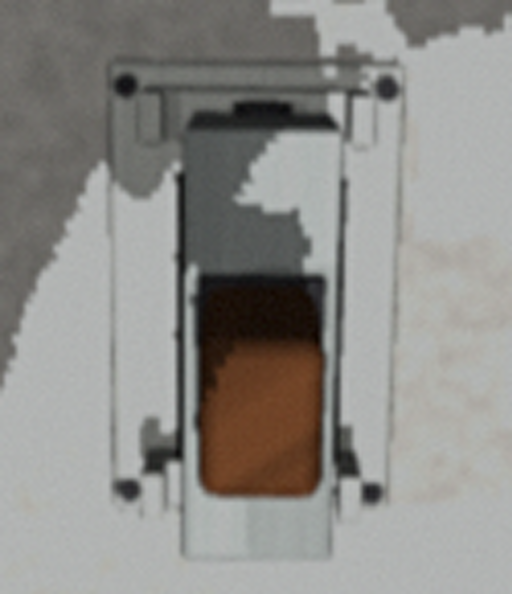

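View pics/s4z.png

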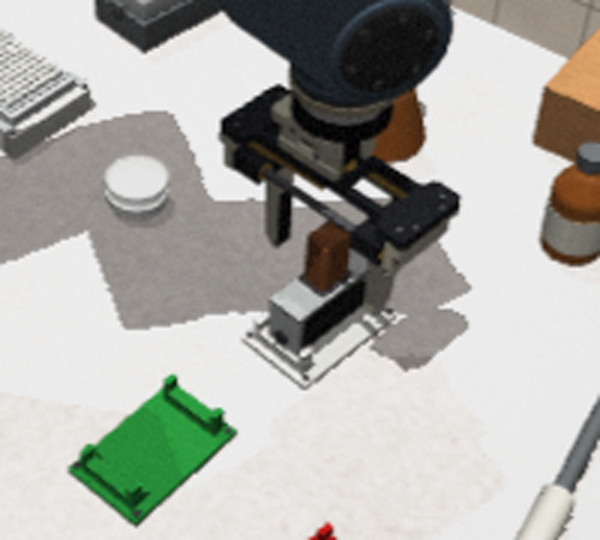

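```bash

python3 -m jog '[{"gripper":0,"x":0,"y":0,"z":0,"ax":0,"ay":0,"az":0},{"gripper":0,"x":0,"y":0,"z":0,"ax":0,"ay":0,"az":0},{"gripper":0,"x":0,"y":0,"z":0,"ax":0,"ay":0,"az":0},{"gripper":0,"x":0,"y":0,"z":0,"ax":0,"ay":0,"az":0},{"gripper":0,"x":0,"y":0,"z":0,"ax":0,"ay":0,"az":0},{"gripper":0,"x":0,"y":0,"z":0,"ax":0,"ay":0,"az":0}]' 60
python3 -c "
from h import *
st()"
```

```text
time: 5.72
eef_pos: [477.0, -239.0, 87.1]
orientation: [[0.996, -0.084, -0.0], [-0.084, -0.996, 0.0], [-0.0, -0.0, -1.0]]
ft_force: [0.2, -0.0, -0.6]
width: 37.7
t 5.72 p [ 476.97 -238.97   87.12] F [ 0.21 -0.04 -0.57] T [ 0.1   0.09 -0.01] w 37.66
```

```bash

python3 -m jog '[{"gripper":0,"x":0,"y":0,"z":0,"ax":0,"ay":0,"az":0},{"gripper":0,"x":0,"y":0,"z":0,"ax":0,"ay":0,"az":0},{"gripper":0,"x":0,"y":0,"z":0,"ax":0,"ay":0,"az":0},{"gripper":0,"x":0,"y":0,"z":0,"ax":0,"ay":0,"az":0}]' 60
python3 -c "
from h import *
st()"
```

```text
time: 6.22
eef_pos: [477.0, -239.0, 87.1]
orientation: [[0.996, -0.084, -0.0], [-0.084, -0.996, 0.0], [-0.0, -0.0, -1.0]]
ft_force: [-0.3, -1.1, -1.1]
width: 23.6
t 6.22 p [ 476.97 -238.95   87.08] F [-0.28 -1.13 -1.09] T [-0.03  0.03  0.01] w 23.59
```

```bash

python3 -m jog '[{"gripper":0,"x":0,"y":0,"z":-0.2,"ax":0,"ay":0,"az":0},{"gripper":0,"x":0,"y":0,"z":-0.6,"ax":0,"ay":0,"az":0},{"gripper":0,"x":0,"y":0,"z":-1.2,"ax":0,"ay":0,"az":0},{"gripper":0,"x":0,"y":0,"z":-1.8,"ax":0,"ay":0,"az":0},{"gripper":0,"x":0,"y":0,"z":-2.0,"ax":0,"ay":0,"az":0},{"gripper":0,"x":0,"y":0,"z":-2.0,"ax":0,"ay":0,"az":0},{"gripper":0,"x":0,"y":0,"z":-2.0,"ax":0,"ay":0,"az":0}]' 60
python3 -c "
from h import *
st();st();shot('wrist','w5');st();shot('side','s5');st()
i=cv2.imread('pics/s5.png')[100:330,230:430]
cv2.imwrite('pics/s5z.png',cv2.resize(i,None,fx=2.6,fy=2.6,interpolation=cv2.INTER_CUBIC))
"
```

```text
time: 7.1
eef_pos: [476.5, -238.7, 186.0]
orientation: [[0.996, -0.084, -0.002], [-0.084, -0.996, 0.001], [-0.002, -0.001, -1.0]]
ft_force: [0.5, -0.6, -3.5]
width: 23.6
t 7.1 p [ 476.46 -238.66  185.98] F [ 0.54 -0.6  -3.48] T [0.05 0.12 0.05] w 23.56
t 7.1 p [ 476.46 -238.66  185.98] F [ 0.54 -0.6  -3.48] T [0.05 0.12 0.05] w 23.56
t 7.15 p [ 476.48 -238.66  185.95] F [ 0.63 -0.44 -3.7 ] T [ 0.05  0.1  -0.01] w 23.69
t 7.2 p [ 476.56 -238.73  186.08] F [-0.22  0.47 -3.19] T [0.04 0.1  0.02] w 23.9
```

View pics/w5.png

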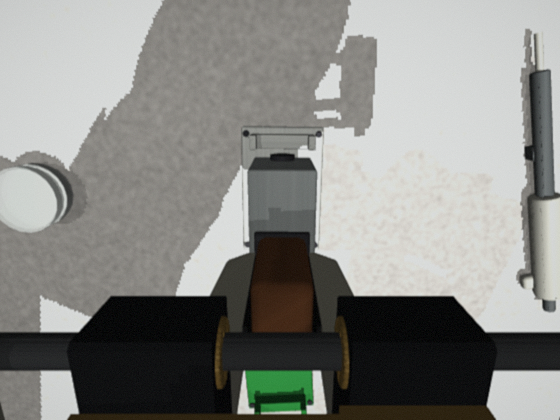

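View pics/s5z.png

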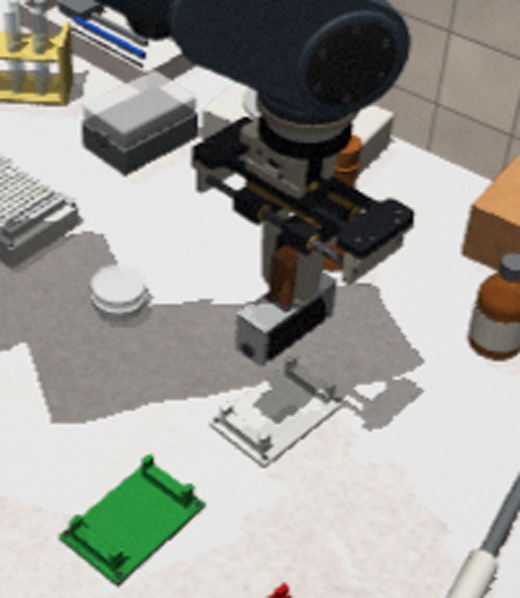

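```bash

python3 -m jog '[{"gripper":0,"x":0,"y":-0.5,"z":0,"ax":0,"ay":0,"az":0},{"gripper":0,"x":0,"y":-1.3,"z":0,"ax":0,"ay":0,"az":0},{"gripper":0,"x":0,"y":-2.2,"z":0,"ax":0,"ay":0,"az":-0.1},{"gripper":0,"x":0,"y":-3.1,"z":0,"ax":0,"ay":0,"az":-0.2},{"gripper":0,"x":0,"y":-4,"z":0,"ax":0,"ay":0,"az":-0.3},{"gripper":0,"x":0,"y":-4.9,"z":0,"ax":0,"ay":0,"az":-0.4},{"gripper":0,"x":0,"y":-5.8,"z":0,"ax":0,"ay":0,"az":-0.4},{"gripper":0,"x":0,"y":-6.6,"z":0,"ax":0,"ay":0,"az":-0.4},{"gripper":0,"x":0.02,"y":-7.2,"z":0,"ax":0,"ay":0,"az":-0.4},{"gripper":0,"x":0.02,"y":-7.59,"z":0,"ax":0,"ay":0,"az":-0.4},{"gripper":0,"x":0.02,"y":-7.59,"z":0.4,"ax":0,"ay":0,"az":-0.4},{"gripper":0,"x":0.02,"y":-7.59,"z":0.6,"ax":0,"ay":0,"az":-0.4}]' 60
python3 -c "
from h import *
st();shot('wrist','w6');st();f=shot('side','s6');s=st();print(s['orientation'].round(4).tolist())
i=cv2.imread('pics/s6.png')[60:240,150:350]
cv2.imwrite('pics/s6z.png',cv2.resize(i,None,fx=3,fy=3,interpolation=cv2.INTER_CUBIC))
"
```

```text
time: 8.7
eef_pos: [509.2, 138.9, 156.0]
orientation: [[1.0, -0.028, -0.002], [-0.028, -1.0, -0.0], [-0.002, 0.0, -1.0]]
ft_force: [0.1, -0.4, -3.8]
width: 23.6
t 8.7 p [509.23 138.9  155.96] F [ 0.09 -0.42 -3.78] T [ 0.03  0.07 -0.03] w 23.57
t 8.75 p [508.87 138.67 155.08] F [-1.04 -0.02 -4.92] T [ 0.07  0.22 -0.01] w 23.48
t 8.8 p [509.18 138.63 156.02] F [ 0.02  0.34 -4.49] T [ 0.09  0.12 -0.01] w 23.75
[[0.9996, -0.0285, -0.0023], [-0.0285, -0.9996, -0.0005], [-0.0023, 0.0006, -1.0]]
```

View pics/w6.png

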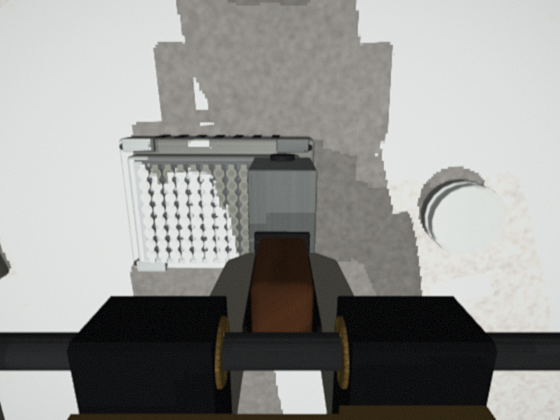

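View pics/s6z.png

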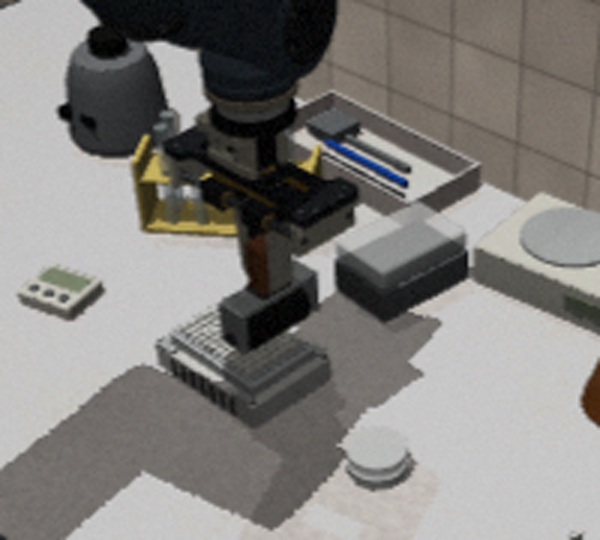

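```bash

python3 -m jog '[{"gripper":0,"x":0,"y":0,"z":0.12,"ax":0,"ay":0,"az":0},{"gripper":0,"x":0,"y":0,"z":0.24,"ax":0,"ay":0,"az":0},{"gripper":0,"x":0,"y":0,"z":0.3,"ax":0,"ay":0,"az":0},{"gripper":0,"x":0,"y":0,"z":0.34,"ax":0,"ay":0,"az":0},{"gripper":0,"x":0,"y":0,"z":0.34,"ax":0,"ay":0,"az":0}]' 60 | egrep "time|pos|ft"
python3 -m jog '[{"gripper":0,"x":0,"y":0,"z":0.04,"ax":0,"ay":0,"az":0},{"gripper":0,"x":0,"y":0,"z":0.04,"ax":0,"ay":0,"az":0}]' 60| egrep "time|pos|ft"
```

```text
time: 9.43
eef_pos: [509.7, 139.1, 140.1]
ft_force: [0.7, 0.7, -3.3]
time: 9.68
eef_pos: [509.7, 139.1, 138.1]
ft_force: [-0.3, -0.1, -3.3]
```

```bash

python3 -m jog '[{"gripper":0,"x":0,"y":0,"z":0.03,"ax":0,"ay":0,"az":0},{"gripper":0,"x":0,"y":0,"z":0.03,"ax":0,"ay":0,"az":0}]' 60| egrep "time|pos|ft"
python3 -m jog '[{"gripper":0,"x":0,"y":0,"z":0.03,"ax":0,"ay":0,"az":0},{"gripper":0,"x":0,"y":0,"z":0.03,"ax":0,"ay":0,"az":0}]' 60| egrep "time|pos|ft"
```

```text
time: 9.93
eef_pos: [509.7, 139.1, 136.5]
ft_force: [0.1, 0.7, -3.9]
time: 10.18
eef_pos: [509.7, 139.1, 135.0]
ft_force: [-0.5, -0.4, -4.1]
```

```bash

python3 -m jog '[{"gripper":0,"x":0,"y":0,"z":0.03,"ax":0,"ay":0,"az":0},{"gripper":0,"x":0,"y":0,"z":0.03,"ax":0,"ay":0,"az":0}]' 60| egrep "time|pos|ft"
```

```text
time: 10.42
eef_pos: [509.7, 139.1, 133.5]
ft_force: [0.4, -0.2, -3.6]
```

```bash

python3 -m jog '[{"gripper":0,"x":0,"y":0,"z":0.03,"ax":0,"ay":0,"az":0},{"gripper":0,"x":0,"y":0,"z":0.03,"ax":0,"ay":0,"az":0}]' 60| egrep "time|pos|ft"
```

```text
time: 10.68
eef_pos: [509.7, 139.1, 132.0]
ft_force: [-0.6, -0.1, -4.1]
```

```bash

python3 -m jog '[{"gripper":0,"x":0,"y":0,"z":0.02,"ax":0,"ay":0,"az":0},{"gripper":0,"x":0,"y":0,"z":0.02,"ax":0,"ay":0,"az":0}]' 60| egrep "time|pos|ft"
```

```text
time: 10.92
eef_pos: [509.7, 139.1, 131.0]
ft_force: [0.6, -0.6, -4.0]
```

```bash

python3 -m jog '[{"gripper":0,"x":0,"y":0,"z":0.02,"ax":0,"ay":0,"az":0},{"gripper":0,"x":0,"y":0,"z":0.02,"ax":0,"ay":0,"az":0}]' 60| egrep "time|pos|ft"
```

```text
time: 11.18
eef_pos: [509.7, 139.1, 130.1]
ft_force: [0.7, -0.1, -3.2]
```

```bash

python3 -m jog '[{"gripper":0,"x":0,"y":0,"z":0.02,"ax":0,"ay":0,"az":0},{"gripper":0,"x":0,"y":0,"z":0.02,"ax":0,"ay":0,"az":0}]' 60| egrep "time|pos|ft"
```

```text
time: 11.42
eef_pos: [509.7, 139.1, 129.1]
ft_force: [-0.1, -0.3, -3.9]
```

```bash

python3 -m jog '[{"gripper":0,"x":0,"y":0,"z":0.02,"ax":0,"ay":0,"az":0},{"gripper":0,"x":0,"y":0,"z":0.02,"ax":0,"ay":0,"az":0}]' 60| egrep "time|pos|ft"
```

```text
time: 11.68
eef_pos: [509.7, 139.1, 128.0]
ft_force: [-0.3, 0.2, -4.3]
```

```bash

python3 -m jog '[{"gripper":0,"x":0,"y":0,"z":0.02,"ax":0,"ay":0,"az":0},{"gripper":0,"x":0,"y":0,"z":0.02,"ax":0,"ay":0,"az":0}]' 60| egrep "time|pos|ft"
```

```text
time: 11.92
eef_pos: [509.7, 139.1, 127.1]
ft_force: [-0.9, 0.4, -3.7]
```

```bash

python3 -m jog '[{"gripper":0,"x":0,"y":0,"z":0.02,"ax":0,"ay":0,"az":0},{"gripper":0,"x":0,"y":0,"z":0.02,"ax":0,"ay":0,"az":0}]' 60| egrep "time|pos|ft"
```

```text
time: 12.18
eef_pos: [509.7, 139.1, 126.0]
ft_force: [1.1, -0.5, -3.1]
```

```bash

python3 -m jog '[{"gripper":0,"x":0,"y":0,"z":0.02,"ax":0,"ay":0,"az":0},{"gripper":0,"x":0,"y":0,"z":0.02,"ax":0,"ay":0,"az":0}]' 60| egrep "time|pos|ft"; python3 -c "
from h import *
f=shot('side','s7');st()
i=f['color'][110:220,180:300,::-1]
cv2.imwrite('pics/s7z.png',cv2.resize(i,None,fx=5,fy=5,interpolation=cv2.INTER_CUBIC))"
```

```text
time: 12.42
eef_pos: [509.8, 139.1, 125.3]
ft_force: [-0.2, -1.0, -1.2]
t 12.47 p [509.84 139.12 125.31] F [-0.78 -0.85 -0.79] T [0.01 0.22 0.  ] w 23.35
```

View pics/s7z.png

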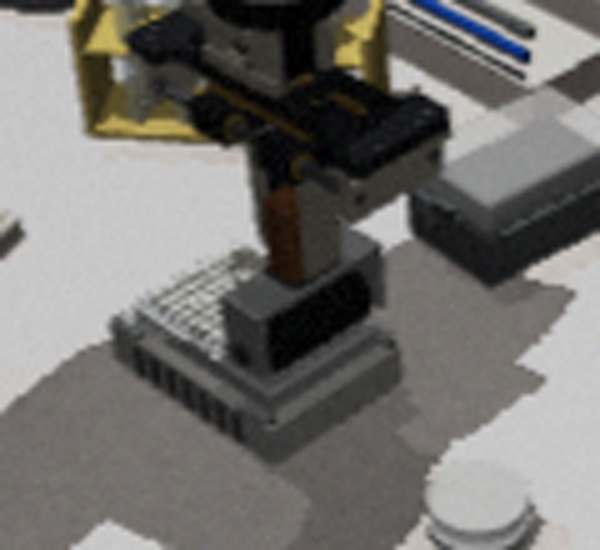

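```bash

python3 -m jog '[{"gripper":0,"x":0,"y":0,"z":0.01,"ax":0,"ay":0,"az":0},{"gripper":0,"x":0,"y":0,"z":0.01,"ax":0,"ay":0,"az":0}]' 60| egrep "time|pos|ft"
```

```text
time: 12.72
eef_pos: [509.9, 139.1, 125.0]
ft_force: [-1.4, -0.9, 4.1]
```

```bash

python3 -m jog '[{"gripper":0,"x":0,"y":0,"z":0.01,"ax":0,"ay":0,"az":0},{"gripper":0,"x":0,"y":0,"z":0.01,"ax":0,"ay":0,"az":0}]' 60| egrep "time|pos|ft"
```

```text
time: 12.98
eef_pos: [509.9, 139.1, 124.3]
ft_force: [-1.3, -1.7, 4.9]
```

```bash

python3 -m jog '[{"gripper":0,"x":0,"y":0,"z":0.02,"ax":0,"ay":0,"az":0},{"gripper":0,"x":0,"y":0,"z":0.02,"ax":0,"ay":0,"az":0}]' 60| egrep "time|pos|ft"
```

```text
time: 13.22
eef_pos: [509.8, 139.1, 123.1]
ft_force: [0.1, -1.5, 3.6]
```

```bash

python3 -m jog '[{"gripper":0,"x":0,"y":0,"z":0.015,"ax":0,"ay":0,"az":0},{"gripper":0,"x":0,"y":0,"z":0.015,"ax":0,"ay":0,"az":0}]' 60| egrep "time|pos|ft"
```

```text
time: 13.48
eef_pos: [509.8, 139.1, 122.3]
ft_force: [-0.4, -0.2, 3.8]
```

```bash

python3 -m jog '[{"gripper":0,"x":0,"y":0,"z":0.01,"ax":0,"ay":0,"az":0},{"gripper":0,"x":0,"y":0,"z":0.01,"ax":0,"ay":0,"az":0}]' 60| egrep "time|pos|ft"
```

```text
time: 13.72
eef_pos: [509.8, 139.1, 122.0]
ft_force: [-1.2, -0.6, 4.6]
```

```bash

python3 -m jog '[{"gripper":0,"x":0,"y":0,"z":0.01,"ax":0,"ay":0,"az":0},{"gripper":0,"x":0,"y":0,"z":0.01,"ax":0,"ay":0,"az":0}]' 60| egrep "time|pos|ft"
```

```text
time: 13.98
eef_pos: [509.9, 139.1, 121.8]
ft_force: [-1.0, -1.6, 8.9]
```

```bash

python3 -m jog '[{"gripper":0,"x":0,"y":0,"z":0.005,"ax":0,"ay":0,"az":0},{"gripper":0,"x":0,"y":0,"z":0.005,"ax":0,"ay":0,"az":0}]' 60| egrep "time|pos|ft"
```

```text
time: 14.22
eef_pos: [510.0, 139.1, 121.8]
ft_force: [-2.6, -1.1, 11.4]
```

```bash

python3 -m jog '[{"gripper":0,"x":0,"y":-0.04,"z":-0.003,"ax":0,"ay":0,"az":0},{"gripper":0,"x":0,"y":-0.08,"z":-0.003,"ax":0,"ay":0,"az":0}]' 60| egrep "time|pos|ft"
```

```text
time: 14.48
eef_pos: [510.1, 142.9, 121.9]
ft_force: [-1.5, -3.5, 11.4]
```

```bash

python3 -m jog '[{"gripper":0,"x":0,"y":-0.04,"z":0,"ax":0,"ay":0,"az":0},{"gripper":0,"x":0,"y":-0.08,"z":0,"ax":0,"ay":0,"az":0}]' 60| egrep "time|pos|ft"
```

```text
time: 14.72
eef_pos: [510.2, 147.0, 121.9]
ft_force: [-2.9, -1.9, 12.0]
```

```bash

python3 -m jog '[{"gripper":0,"x":0,"y":-0.04,"z":-0.006,"ax":0,"ay":0,"az":0},{"gripper":0,"x":0,"y":-0.08,"z":-0.006,"ax":0,"ay":0,"az":0}]' 60| egrep "time|pos|ft"
```

```text
time: 14.98
eef_pos: [510.3, 151.0, 122.1]
ft_force: [-1.1, -4.7, 10.7]
```

```bash

python3 -m jog '[{"gripper":0,"x":0,"y":-0.04,"z":0,"ax":0,"ay":0,"az":0},{"gripper":0,"x":0,"y":-0.08,"z":0,"ax":0,"ay":0,"az":0}]' 60| egrep "time|pos|ft"
```

```text
time: 15.22
eef_pos: [510.4, 155.0, 122.1]
ft_force: [-1.6, -1.3, 9.9]
```

```bash

python3 -m jog '[{"gripper":0,"x":0,"y":-0.04,"z":0,"ax":0,"ay":0,"az":0},{"gripper":0,"x":0,"y":-0.08,"z":0,"ax":0,"ay":0,"az":0}]' 60| egrep "time|pos|ft"
```

```text
time: 15.48
eef_pos: [510.6, 159.2, 122.2]
ft_force: [-2.0, -0.8, 10.5]
```

```bash

python3 -m jog '[{"gripper":0,"x":0,"y":-0.04,"z":0,"ax":0,"ay":0,"az":0},{"gripper":0,"x":0,"y":-0.08,"z":0,"ax":0,"ay":0,"az":0}]' 60| egrep "time|pos|ft"
```

```text
time: 15.72
eef_pos: [510.7, 162.9, 122.2]
ft_force: [-1.5, -1.8, 11.9]
```

```bash

python3 -m jog '[{"gripper":0,"x":0,"y":-0.04,"z":-0.006,"ax":0,"ay":0,"az":0},{"gripper":0,"x":0,"y":-0.08,"z":-0.006,"ax":0,"ay":0,"az":0}]' 60| egrep "time|pos|ft"
```

```text
time: 15.98
eef_pos: [510.8, 167.1, 122.3]
ft_force: [-1.7, -2.1, 9.5]
```

```bash

python3 -m jog '[{"gripper":0,"x":0,"y":-0.04,"z":-0.002,"ax":0,"ay":0,"az":0},{"gripper":0,"x":0,"y":-0.08,"z":-0.002,"ax":0,"ay":0,"az":0}]' 60| egrep "time|pos|ft"
```

```text
time: 16.23
eef_pos: [510.9, 170.9, 122.4]
ft_force: [-1.5, -3.7, 8.7]
```

```bash

python3 -m jog '[{"gripper":0,"x":0,"y":-0.04,"z":0,"ax":0,"ay":0,"az":0},{"gripper":0,"x":0,"y":-0.08,"z":0,"ax":0,"ay":0,"az":0}]' 60| egrep "time|pos|ft"
```

```text
time: 16.48
eef_pos: [511.0, 175.1, 122.5]
ft_force: [-1.5, -1.1, 8.8]
```

```bash

python3 -m jog '[{"gripper":0,"x":0,"y":-0.04,"z":0,"ax":0,"ay":0,"az":0},{"gripper":0,"x":0,"y":-0.08,"z":0,"ax":0,"ay":0,"az":0}]' 60| egrep "time|pos|ft"
```

```text
time: 16.73
eef_pos: [511.2, 178.9, 122.6]
ft_force: [-1.0, -4.0, 11.1]
```

```bash

python3 -m jog '[{"gripper":0,"x":0,"y":-0.04,"z":-0.003,"ax":0,"ay":0,"az":0},{"gripper":0,"x":0,"y":-0.08,"z":-0.003,"ax":0,"ay":0,"az":0}]' 60| egrep "time|pos|ft"
```

```text
time: 16.98
eef_pos: [511.3, 183.0, 122.6]
ft_force: [-1.2, -2.1, 8.2]
```

```bash

python3 -m jog '[{"gripper":0,"x":0,"y":-0.04,"z":-0.002,"ax":0,"ay":0,"az":0},{"gripper":0,"x":0,"y":-0.08,"z":-0.002,"ax":0,"ay":0,"az":0}]' 60| egrep "time|pos|ft"
```

```text
time: 17.23
eef_pos: [511.4, 187.1, 122.7]
ft_force: [-1.6, -3.4, 9.0]
```

```bash

python3 -m jog '[{"gripper":0,"x":0,"y":-0.04,"z":0,"ax":0,"ay":0,"az":0},{"gripper":0,"x":0,"y":-0.08,"z":0,"ax":0,"ay":0,"az":0}]' 60| egrep "time|pos|ft"
```

```text
time: 17.48
eef_pos: [511.5, 191.0, 122.7]
ft_force: [-0.6, -2.6, 9.9]
```

```bash

python3 -m jog '[{"gripper":0,"x":0,"y":-0.04,"z":-0.002,"ax":0,"ay":0,"az":0},{"gripper":0,"x":0,"y":-0.08,"z":-0.002,"ax":0,"ay":0,"az":0}]' 60| egrep "time|pos|ft"
```

```text
time: 17.73
eef_pos: [511.6, 195.2, 122.8]
ft_force: [-1.6, -3.1, 8.6]
```

```bash

python3 -m jog '[{"gripper":0,"x":0,"y":-0.04,"z":0,"ax":0,"ay":0,"az":0},{"gripper":0,"x":0,"y":-0.08,"z":0,"ax":0,"ay":0,"az":0}]' 60| egrep "time|pos|ft"
```

```text
time: 17.98
eef_pos: [511.8, 198.9, 122.8]
ft_force: [-0.5, -3.1, 9.1]
```

```bash

python3 -m jog '[{"gripper":0,"x":0,"y":-0.04,"z":-0.002,"ax":0,"ay":0,"az":0},{"gripper":0,"x":0,"y":-0.08,"z":-0.002,"ax":0,"ay":0,"az":0}]' 60| egrep "time|pos|ft"
```

```text
time: 18.23
eef_pos: [511.9, 203.1, 122.9]
ft_force: [-0.6, -1.2, 8.3]
```

```bash

python3 -m jog '[{"gripper":0,"x":0,"y":-0.04,"z":-0.002,"ax":0,"ay":0,"az":0},{"gripper":0,"x":0,"y":-0.08,"z":-0.002,"ax":0,"ay":0,"az":0}]' 60| egrep "time|pos|ft"
```

```text
time: 18.48
eef_pos: [512.0, 206.9, 122.9]
ft_force: [-0.4, -2.4, 7.5]
```

```bash

python3 -m jog '[{"gripper":0,"x":0,"y":-0.04,"z":0.002,"ax":0,"ay":0,"az":0},{"gripper":0,"x":0,"y":-0.08,"z":0.002,"ax":0,"ay":0,"az":0}]' 60| egrep "time|pos|ft"
```

```text
time: 18.73
eef_pos: [512.1, 211.1, 123.0]
ft_force: [-1.0, -1.7, 9.5]
```

```bash

python3 -m jog '[{"gripper":0,"x":0,"y":-0.04,"z":0,"ax":0,"ay":0,"az":0},{"gripper":0,"x":0,"y":-0.08,"z":0,"ax":0,"ay":0,"az":0}]' 60| egrep "time|pos|ft"
```

```text
time: 18.98
eef_pos: [512.3, 214.9, 123.0]
ft_force: [-0.6, -4.1, 9.5]
```

```bash

python3 -m jog '[{"gripper":0,"x":0,"y":-0.04,"z":-0.001,"ax":0,"ay":0,"az":0},{"gripper":0,"x":0,"y":-0.08,"z":-0.001,"ax":0,"ay":0,"az":0}]' 60| egrep "time|pos|ft"
```

```text
time: 19.23
eef_pos: [512.4, 219.1, 123.1]
ft_force: [-0.1, -1.4, 9.6]
```

```bash

python3 -m jog '[{"gripper":0,"x":0,"y":-0.04,"z":-0.001,"ax":0,"ay":0,"az":0},{"gripper":0,"x":0,"y":-0.08,"z":-0.001,"ax":0,"ay":0,"az":0}]' 60| egrep "time|pos|ft"
```

```text
time: 19.48
eef_pos: [512.5, 223.2, 123.1]
ft_force: [0.0, -4.1, 9.1]
```

```bash

python3 -m jog '[{"gripper":0,"x":0,"y":-0.04,"z":-0.001,"ax":0,"ay":0,"az":0},{"gripper":0,"x":0,"y":-0.08,"z":-0.001,"ax":0,"ay":0,"az":0}]' 60| egrep "time|pos|ft"
```

```text
time: 19.73
eef_pos: [512.6, 227.0, 123.1]
ft_force: [-0.9, -2.2, 8.9]
```

```bash

python3 -m jog '[{"gripper":0,"x":0,"y":-0.04,"z":0,"ax":0,"ay":0,"az":0},{"gripper":0,"x":0,"y":-0.08,"z":0,"ax":0,"ay":0,"az":0}]' 60| egrep "time|pos|ft"
```

```text
time: 19.98
eef_pos: [512.8, 231.2, 123.2]
ft_force: [-1.9, -1.2, 8.7]
```

```bash

python3 -m jog '[{"gripper":0,"x":0,"y":-0.04,"z":0,"ax":0,"ay":0,"az":0},{"gripper":0,"x":0,"y":-0.08,"z":0,"ax":0,"ay":0,"az":0}]' 60| egrep "time|pos|ft"
```

```text
time: 20.23
eef_pos: [512.9, 235.4, 123.2]
ft_force: [-0.7, -0.6, 9.2]
```

```bash

python3 -m jog '[{"gripper":0,"x":0,"y":-0.04,"z":0,"ax":0,"ay":0,"az":0},{"gripper":0,"x":0,"y":-0.08,"z":0,"ax":0,"ay":0,"az":0}]' 60| egrep "time|pos|ft"
```

```text
time: 20.48
eef_pos: [513.0, 239.4, 123.3]
ft_force: [-1.4, -0.0, 8.7]
```

```bash

python3 -m jog '[{"gripper":0,"x":0,"y":-0.04,"z":0.002,"ax":0,"ay":0,"az":0},{"gripper":0,"x":0,"y":0,"z":0.004,"ax":0,"ay":0,"az":0},{"gripper":0,"x":0,"y":0.08,"z":0.006,"ax":0,"ay":0,"az":0},{"gripper":0,"x":0,"y":0.16,"z":0.008,"ax":0,"ay":0,"az":0}]' 60| egrep "time|pos|ft"
```

```text
time: 20.98
eef_pos: [512.8, 231.5, 123.1]
ft_force: [-1.7, -0.0, 11.6]
```

```bash

python3 -m jog '[{"gripper":0,"x":0,"y":0.08,"z":0.001,"ax":0,"ay":0,"az":0},{"gripper":0,"x":0,"y":0.16,"z":0.002,"ax":0,"ay":0,"az":0},{"gripper":0,"x":0,"y":0.24,"z":0.003,"ax":0,"ay":0,"az":0},{"gripper":0,"x":0,"y":0.32,"z":0.004,"ax":0,"ay":0,"az":0}]' 60| egrep "time|pos|ft"
```

```text
time: 21.48
eef_pos: [512.4, 215.4, 122.9]
ft_force: [-2.2, -0.1, 12.5]
```

```bash

python3 -m jog '[{"gripper":0,"x":0,"y":0.08,"z":-0.002,"ax":0,"ay":0,"az":0},{"gripper":0,"x":0,"y":0.16,"z":-0.002,"ax":0,"ay":0,"az":0},{"gripper":0,"x":0,"y":0.24,"z":-0.001,"ax":0,"ay":0,"az":0},{"gripper":0,"x":0,"y":0.32,"z":0,"ax":0,"ay":0,"az":0}]' 60| egrep "time|pos|ft"
```

```text
time: 21.98
eef_pos: [511.9, 199.3, 122.7]
ft_force: [-1.3, 0.8, 11.0]
```

```bash

python3 -m jog '[{"gripper":0,"x":0,"y":0.08,"z":0.001,"ax":0,"ay":0,"az":0},{"gripper":0,"x":0,"y":0.16,"z":0.002,"ax":0,"ay":0,"az":0},{"gripper":0,"x":0,"y":0.24,"z":0.003,"ax":0,"ay":0,"az":0},{"gripper":0,"x":0,"y":0.32,"z":0.004,"ax":0,"ay":0,"az":0}]' 60| egrep "time|pos|ft"
```

```text
time: 22.48
eef_pos: [511.4, 183.3, 122.5]
ft_force: [-1.4, 0.4, 10.3]
```

Forces are steady with no sideways drag, so the strips are already home here. I'll continue back to the start.

```bash

python3 -m jog '[{"gripper":0,"x":0,"y":0.08,"z":0.001,"ax":0,"ay":0,"az":0},{"gripper":0,"x":0,"y":0.16,"z":0.002,"ax":0,"ay":0,"az":0},{"gripper":0,"x":0,"y":0.24,"z":0.003,"ax":0,"ay":0,"az":0},{"gripper":0,"x":0,"y":0.32,"z":0.005,"ax":0,"ay":0,"az":0}]' 60| egrep "time|pos|ft"
```

```text
time: 22.98
eef_pos: [511.0, 167.3, 122.3]
ft_force: [-1.3, 0.7, 10.7]
```

```bash

python3 -m jog '[{"gripper":0,"x":0,"y":0.08,"z":0.001,"ax":0,"ay":0,"az":0},{"gripper":0,"x":0,"y":0.16,"z":0.002,"ax":0,"ay":0,"az":0},{"gripper":0,"x":0,"y":0.24,"z":0.004,"ax":0,"ay":0,"az":0},{"gripper":0,"x":0,"y":0.32,"z":0.005,"ax":0,"ay":0,"az":0}]' 60| egrep "time|pos|ft"
```

```text
time: 23.48
eef_pos: [510.5, 151.3, 122.0]
ft_force: [-2.3, 0.5, 9.5]
```

```bash

python3 -m jog '[{"gripper":0,"x":0,"y":0.08,"z":0.001,"ax":0,"ay":0,"az":0},{"gripper":0,"x":0,"y":0.16,"z":0.002,"ax":0,"ay":0,"az":0},{"gripper":0,"x":0,"y":0.24,"z":0.004,"ax":0,"ay":0,"az":0}]' 60| egrep "time|pos|ft"
```

```text
time: 23.85
eef_pos: [510.1, 139.3, 121.8]
ft_force: [-2.0, 0.1, 10.6]
```

```bash

python3 -m jog '[{"gripper":0,"x":0,"y":0,"z":-0.1,"ax":0,"ay":0,"az":0},{"gripper":0,"x":0,"y":0,"z":-0.5,"ax":0,"ay":0,"az":0},{"gripper":0,"x":0,"y":0.3,"z":-1.1,"ax":0,"ay":0,"az":0},{"gripper":0,"x":0,"y":1,"z":-1.3,"ax":0,"ay":0,"az":0},{"gripper":0,"x":0,"y":1.5,"z":-1.3,"ax":0,"ay":0,"az":0},{"gripper":0,"x":0,"y":1.5,"z":-1.3,"ax":0,"ay":0,"az":0}]' 60
python3 -c "
from h import *
st();shot('wrist','w8');f=shot('side','s8');s=st();print(s['orientation'].round(4).tolist())
i=f['color'][110:250,160:320,::-1]
cv2.imwrite('pics/s8z.png',cv2.resize(i,None,fx=4,fy=4,interpolation=cv2.INTER_CUBIC))
"
```

```text
time: 24.6
eef_pos: [507.2, 63.2, 185.7]
orientation: [[1.0, -0.03, -0.001], [-0.03, -1.0, -0.0], [-0.001, 0.0, -1.0]]
ft_force: [-1.1, -0.0, -4.3]
width: 23.8
t 24.6 p [507.21  63.15 185.66] F [-1.1  -0.   -4.27] T [0.12 0.08 0.04] w 23.78
t 24.7 p [507.33  64.44 185.62] F [ 0.57 -0.56 -3.45] T [0.12 0.04 0.03] w 23.9
[[0.9996, -0.0284, -0.0011], [-0.0284, -0.9996, 0.0002], [-0.0011, -0.0002, -1.0]]
```

View pics/w8.png

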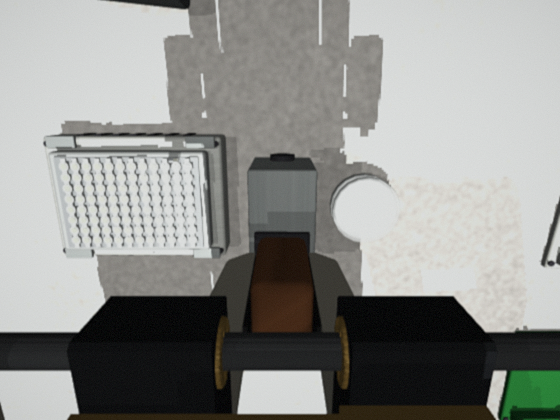

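View pics/s8z.png

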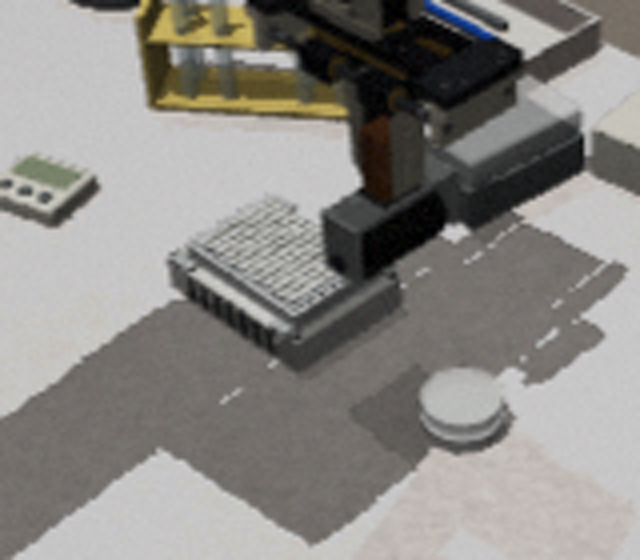

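```bash

python3 -m jog '[{"gripper":0,"x":0,"y":0.5,"z":0,"ax":0,"ay":0,"az":0},{"gripper":0,"x":-0.05,"y":1.2,"z":0,"ax":0,"ay":0,"az":0},{"gripper":0,"x":-0.1,"y":2.0,"z":0,"ax":0,"ay":0,"az":0.1},{"gripper":0,"x":-0.2,"y":2.9,"z":0,"ax":0,"ay":0,"az":0.2},{"gripper":0,"x":-0.3,"y":3.8,"z":0,"ax":0,"ay":0,"az":0.3},{"gripper":0,"x":-0.4,"y":4.7,"z":0,"ax":0,"ay":0,"az":0.4},{"gripper":0,"x":-0.43,"y":5.5,"z":0,"ax":0,"ay":0,"az":0.4},{"gripper":0,"x":-0.43,"y":5.95,"z":0,"ax":0,"ay":0,"az":0.4},{"gripper":0,"x":-0.43,"y":6.08,"z":0,"ax":0,"ay":0,"az":0.4},{"gripper":0,"x":-0.43,"y":6.08,"z":0,"ax":0,"ay":0,"az":0.4},{"gripper":0,"x":-0.43,"y":6.08,"z":0,"ax":0,"ay":0,"az":0.4}]' 60
python3 -c "
from h import *
st();shot('wrist','w9');f=shot('side','s9');s=st();print(s['orientation'].round(4).tolist())
"
```

```text
time: 26.08
eef_pos: [477.8, -238.0, 186.0]
orientation: [[0.997, -0.083, -0.0], [-0.083, -0.997, 0.0], [-0.0, -0.0, -1.0]]
ft_force: [-0.2, 0.0, -3.9]
width: 23.3
t 26.07 p [ 477.83 -238.03  186.  ] F [-0.15  0.05 -3.88] T [0.09 0.1  0.03] w 23.34
t 26.18 p [ 477.82 -238.29  186.1 ] F [ 0.39  0.17 -2.67] T [ 0.02  0.07 -0.03] w 23.91
[[0.9966, -0.0826, -0.0001], [-0.0826, -0.9966, 0.0002], [-0.0001, -0.0001, -1.0]]
```

View pics/w9.png

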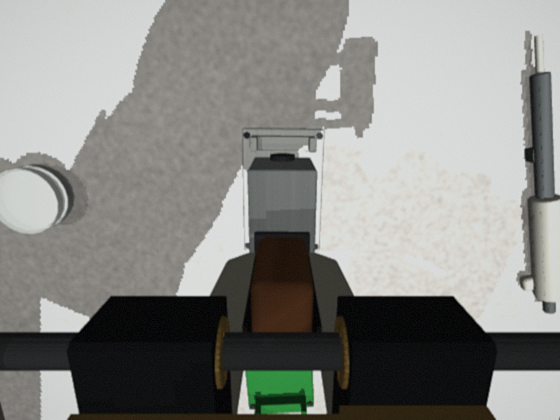

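```bash

python3 -m jog '[{"gripper":0,"x":-0.017,"y":0.015,"z":0.3,"ax":0,"ay":0,"az":0},{"gripper":0,"x":-0.017,"y":0.015,"z":0.8,"ax":0,"ay":0,"az":0},{"gripper":0,"x":-0.017,"y":0.015,"z":1.2,"ax":0,"ay":0,"az":0},{"gripper":0,"x":-0.017,"y":0.015,"z":1.5,"ax":0,"ay":0,"az":0},{"gripper":0,"x":-0.017,"y":0.015,"z":1.6,"ax":0,"ay":0,"az":0},{"gripper":0,"x":-0.017,"y":0.015,"z":1.7,"ax":0,"ay":0,"az":0},{"gripper":0,"x":-0.017,"y":0.015,"z":1.8,"ax":0,"ay":0,"az":0},{"gripper":0,"x":-0.017,"y":0.015,"z":1.86,"ax":0,"ay":0,"az":0},{"gripper":0,"x":-0.017,"y":0.015,"z":1.9,"ax":0,"ay":0,"az":0},{"gripper":0,"x":-0.017,"y":0.015,"z":1.9,"ax":0,"ay":0,"az":0}]' 60
python3 -c "
from h import *
st();f=shot('side','s10')
i=f['color'][190:310,260:400,::-1]
cv2.imwrite('pics/s10z.png',cv2.resize(i,None,fx=4.5,fy=4.5,interpolation=cv2.INTER_CUBIC))
"
```

```text
time: 27.42
eef_pos: [476.8, -239.8, 91.1]
orientation: [[0.996, -0.084, -0.0], [-0.084, -0.996, -0.0], [-0.0, 0.0, -1.0]]
ft_force: [-0.6, -0.9, -3.6]
width: 23.7
t 27.43 p [ 476.76 -239.83   91.09] F [-0.61 -0.92 -3.58] T [ 0.1   0.13 -0.02] w 23.67
```

View pics/s10z.png

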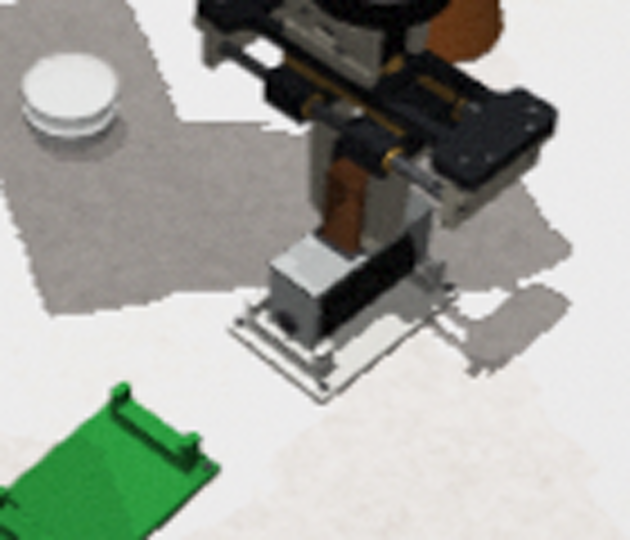

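```bash

python3 -m jog '[{"gripper":0,"x":0,"y":-0.015,"z":0.02,"ax":0,"ay":0,"az":0},{"gripper":0,"x":0,"y":-0.015,"z":0.04,"ax":0,"ay":0,"az":0},{"gripper":0,"x":0,"y":-0.015,"z":0.06,"ax":0,"ay":0,"az":0},{"gripper":0,"x":0,"y":-0.015,"z":0.06,"ax":0,"ay":0,"az":0}]' 60 | egrep "time|pos|ft"
```

```text
time: 27.98
eef_pos: [476.8, -239.0, 88.0]
ft_force: [-0.5, -0.1, -4.1]
```

```bash

python3 -m jog '[{"gripper":0,"x":0,"y":0,"z":0.01,"ax":0,"ay":0,"az":0},{"gripper":0,"x":0,"y":0,"z":0.01,"ax":0,"ay":0,"az":0},{"gripper":0,"x":0,"y":0,"z":0.01,"ax":0,"ay":0,"az":0}]' 60 | egrep "time|pos|ft"
```

```text
time: 28.35
eef_pos: [476.8, -239.1, 87.6]
ft_force: [-1.6, 0.2, -3.5]
```

```bash

python3 -m jog '[{"gripper":0,"x":0,"y":0,"z":0.006,"ax":0,"ay":0,"az":0},{"gripper":0,"x":0,"y":0,"z":0.006,"ax":0,"ay":0,"az":0},{"gripper":0,"x":0,"y":0,"z":0.006,"ax":0,"ay":0,"az":0}]' 60 | egrep "time|pos|ft"
```

```text
time: 28.72
eef_pos: [476.8, -239.1, 87.3]
ft_force: [-0.2, 0.2, -3.8]
```

```bash

python3 -m jog '[{"gripper":0,"x":0,"y":0,"z":0.006,"ax":0,"ay":0,"az":0},{"gripper":0,"x":0,"y":0,"z":0.006,"ax":0,"ay":0,"az":0},{"gripper":0,"x":0,"y":0,"z":0.006,"ax":0,"ay":0,"az":0}]' 60 | egrep "time|pos|ft"
```

```text
time: 29.1
eef_pos: [476.8, -239.1, 87.1]
ft_force: [-0.9, 0.6, -0.8]
```

```bash

python3 -m jog '[{"gripper":0,"x":0,"y":0,"z":0.002,"ax":0,"ay":0,"az":0},{"gripper":0.28,"x":0,"y":0,"z":0.002,"ax":0,"ay":0,"az":0},{"gripper":0.32,"x":0,"y":0,"z":0.002,"ax":0,"ay":0,"az":0},{"gripper":0.4,"x":0,"y":0,"z":0.002,"ax":0,"ay":0,"az":0},{"gripper":0.6,"x":0,"y":0,"z":0.002,"ax":0,"ay":0,"az":0},{"gripper":1,"x":0,"y":0,"z":0.002,"ax":0,"ay":0,"az":0},{"gripper":1,"x":0,"y":0,"z":0.002,"ax":0,"ay":0,"az":0},{"gripper":1,"x":0,"y":0,"z":0.002,"ax":0,"ay":0,"az":0}]' | egrep "time|pos|ft|wid"
```

```text
time: 30.1
eef_pos: [476.8, -239.1, 86.9]
ft_force: [-0.8, 0.3, 0.9]
width: 72.6
```

```bash

python3 -m jog '[{"gripper":1,"x":0,"y":0,"z":0,"ax":0,"ay":0,"az":0},{"gripper":1,"x":0,"y":0,"z":0,"ax":0,"ay":0,"az":0},{"gripper":1,"x":0,"y":0,"z":0,"ax":0,"ay":0,"az":0}]' | egrep "time|pos|ft|wid"
```

```text
time: 30.48
eef_pos: [476.8, -239.1, 86.9]
ft_force: [-0.3, -0.7, -1.3]
width: 92.9
```

```bash

python3 -m jog '[{"gripper":1,"x":0,"y":0,"z":-0.3,"ax":0,"ay":0,"az":0},{"gripper":1,"x":0,"y":0,"z":-1,"ax":0,"ay":0,"az":0},{"gripper":1,"x":0,"y":0,"z":-2,"ax":0,"ay":0,"az":0},{"gripper":1,"x":0,"y":0,"z":-2.9,"ax":0,"ay":0,"az":0},{"gripper":1,"x":0,"y":0,"z":-2.9,"ax":0,"ay":0,"az":0},{"gripper":1,"x":0,"y":0,"z":-2.9,"ax":0,"ay":0,"az":0}]' | egrep "time|pos|ft|wid"
python3 -c "
from h import *
f=shot('wrist','w11')
i=f['color'][110:255,220:345,::-1]
cv2.imwrite('pics/w11z.png',cv2.resize(i,None,fx=4.1,fy=4.1,interpolation=cv2.INTER_CUBIC))
f=shot('side','s11')
i=f['color'][140:330,180:400,::-1]
cv2.imwrite('pics/s11z.png',cv2.resize(i,None,fx=3,fy=3,interpolation=cv2.INTER_CUBIC))"
```

```text
time: 31.22
eef_pos: [476.5, -238.9, 231.9]
ft_force: [-0.3, 0.5, -0.6]
width: 92.8
```

View pics/w11z.png

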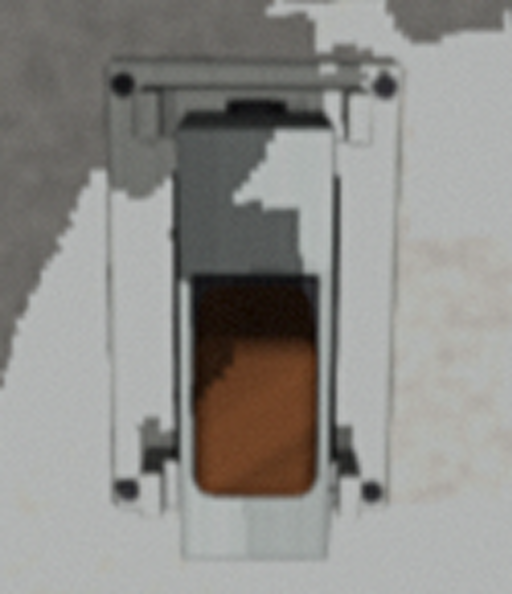

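View pics/s11z.png

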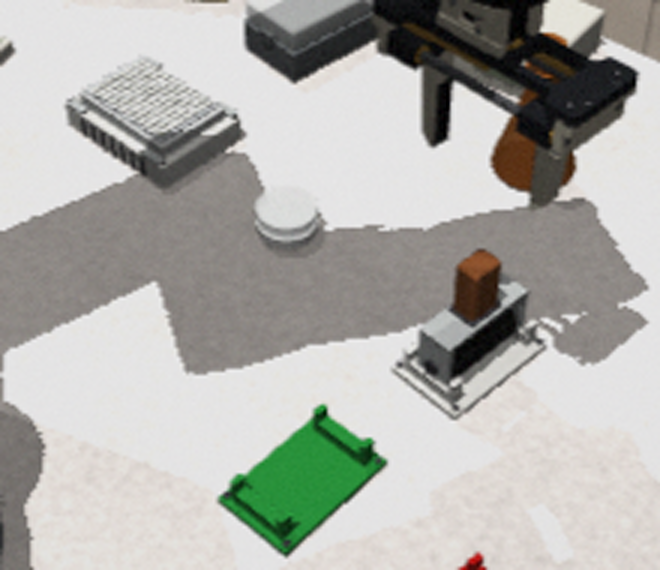

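```bash
python3 -c "
from bench import job
print(job.sign_off())"
```

```text
the job is handed in; nothing more can be done
None
```

I rolled all twelve strips in one forward and one return pass, set the roller back upright in its stand, and handed the job in at about 31 s.

- **Pressure:** the net downward force was mostly 11 to 15 N. It reached about 15.8 N on the forward pass and 16.3 N on the return. Readings came only at the end of each short move, so a brief higher peak between them could have gone unseen.
- **Strips home:** I judged this by feel. The roller pressed strip 1 down to a hard stop, and its height then followed the plate's slight slope. On the return pass the height matched to about 0.1 mm and there was almost no sideways drag. The side and wrist pictures after rolling show a flat, even sheet. I did not measure individual strips.
- **Roller:** the last wrist and side pictures show it upright between the stand's end stops, within about 2 mm of where it started. The gripper was open and clear of everything.
- **Other items:** the dishes, flask and tip box look unmoved in the pictures I viewed. I saw the rest only in passing and did not check it separately at the end. No check failed.

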